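# Sort two spacer bars by length into their racks

### The job

Two loose aluminium spacer bars, one long and one short, lie on the bench past the black cable. Put each one into the free nest of the rack whose sample bar has the same length, lying flat between the corner brackets, and let go.

Things in the scene. Friction and masses are not known exactly. Their poses are not given: they have to be found in the camera images.
- bar_long: Plain aluminium spacer bar with two small bolt holes in its top, 100 mm long (along its x), 20 mm wide (y), 28 mm tall (z); 150 g or so. It lies loose on the bench past the black cable, right of the racks; which bar is nearer varies. Origin: centre of its underside. Apart from the length it looks just like the other bar.
- bar_short: Plain aluminium spacer bar with two small bolt holes in its top, 65 mm long (along its x), 20 mm wide (y), 28 mm tall (z); 100 g or so. It lies loose on the bench past the black cable, right of the racks; which bar is nearer varies. Origin: centre of its underside. Apart from the length it looks just like the other bar.
- rack_long_free (a point): Centre of the floor (top of the plate, 4 mm above the bench) of the free nest in the row of long bars; the nest lies along this frame's x, inside it is 120 mm long and 40 mm wide, so a 100 mm bar has 10 mm of play on every side. The sample bar's near face is 50 mm from this point, towards +y.
- rack_short_free (a point): Centre of the floor (top of the plate, 4 mm above the bench) of the free nest in the row of short bars; the nest lies along this frame's x, inside it is 85 mm long and 40 mm wide, so a 65 mm bar has 10 mm of play on every side; the long bar cannot lie flat in it. The sample bar's near face is 50 mm from this point, towards +y.
- rack_long: Dark plate 130 (x) x 118 (y) x 4 mm, fixed at the bench's front, left of centre; racks swap sides. A 150 mm tall power supply stands close behind (+x): carry bars higher than that. Two nests along x, each between four corner brackets 7 mm high, sides open. The one at y = +30 mm has a fixed 100 mm sample bar (top 32 mm above the bench); that at y = -30 mm is free. Origin: centre of the underside.
- rack_short: Dark plate 130 (x) x 118 (y) x 4 mm, fixed at the bench's front, left of centre; racks swap sides. A 150 mm tall power supply stands close behind (+x): carry bars higher than that. Two nests along x, each between four corner brackets 7 mm high, sides open. The one at y = +30 mm has a fixed 65 mm sample bar (top 32 mm above the bench); that at y = -30 mm is free. Origin: centre of the underside.

How it is judged (in metres and radians):
At the end, for the whole second after the job is handed in: The long bar lies in the free nest of the long rack and the short bar in the free nest of the short rack: each flat on the plate (within 4 mm in height, upright within 0.1 rad), centred within 18 mm of the nest's centre, along the nest within 0.45 rad (either way round), and at rest (horizontal distance between bar_long and rack_long_free below 0.018 m and z of bar_long in the frame of rack_long_free between -0.004 and 0.004 m and angle between the x axis of bar_long and the x axis of rack_long, either way round below 0.45 rad and angle between each of bar_long, bar_short's own z axis and vertical below 0.1 rad and linear speed of each of bar_long, bar_short below 0.02 m/s and horizontal distance between bar_short and rack_short_free below 0.018 m and z of bar_short in the frame of rack_short_free between -0.004 and 0.004 m and angle between the x axis of bar_short and the x axis of rack_short, either way round below 0.45 rad); the robot touches nothing.
It also fails if it takes over 67 s, if anything falls off the work surface, if the arm or the gripper's body presses on something with over 40 N, if the wrist force passes 120 N, or if a joint passes its speed limit or range.

### The arm

A 6-joint arm with a two-finger parallel gripper is mounted at the origin on a cart in front of the work surface, level with it; the furniture and walls round the work are solid. World frame = base frame: x ahead of the robot, y to its left, z up, the work surface at z = 0. Lengths are in mm, angles in rad, forces in N, time in s.
With the tool pointing down it reaches from about 350 to 975 mm from the base axis. Payload 7.1 kg.
Tool frame: the origin (TCP) lies midway between the tips of the shut fingers; the grasp point (between the pads) lies 19 mm behind it (ctrl.grip_point_offset is the distance from the TCP to the grasp point, in mm); z points along the fingers, y is the line along which they close (so a half turn about z gives the same grasp; the last joint's range is limited). The gripper opens to 88 mm and grips with 3 to 60 N. Pads are 20 mm wide; open, the fingers measure 115 mm over their backs; the gripper's body (75 mm by 178 mm) begins 61 mm behind the grasp point.
Start: joints at [-1.28, 0.423, 1.63, -0, 1.089, -0.019], TCP at [190.56, -595.224, 222.675] pointing down, gripper open.
Joint ranges: [-3, 3], [-0.9, 2.11], [0.09, 2.58], [-1.31, 4.45], [0.11, 2.69], [-2.54, 2.54]. Speed limits (rad/s): [2.39, 2.39, 3.01, 3.14, 3.14, 3.14].

### API

Orientations are given as a rotation vector (axis times angle).
In Python, from workcell import get_obs, optics, close_job, spotter, ctrl gives the robot as it stands. The module is installed in compiled form; this text tells all that it offers.
- The arm moves only by the tool move_arm, never from a script. Its argument "rows" is a list of rows, each a list of 5 numbers: the shift along the tool's x, y, z in cm, then the turn about the tool's z in degrees, then the opening in per cent of the stroke, from 0 (shut) to 100 (fully open). A call has 1 to 10 rows; each row shifts and turns the commanded pose from where the row before left it, along the tool's axes as they then stand; what a row does not reach is not made up. A row lasts 1/8 s, in which the tool goes at most 62.5 mm and 10.7 degrees, less where a joint would pass 70% of its speed; a pose out of reach is approached as far as the arm can. A call with a gripper value outside its range is refused whole. The fingers move at their own pace and stop on an object; the grip force is fixed at half the most. Time passes only in rows, so rows that do not move let the fingers close. It gives the time, the measured TCP pose, the force, the opening and the grip force at its end, in the units of the state.
- get_obs(): the state, without advancing time (a new reading comes with each control period).
- optics.get_image(name): name is "scene" or "top" or "wrist"; returns the picture (420x560x3 uint8, blue, green, red); there is no depth.
- optics.calibration(name): a dict with "camera_matrix" (3x3 intrinsics, pixels), "xyz" and "orientation" of the camera in the world. Camera axes: x right, y down, z forward; pixel columns grow to the right and rows downward; lengths in mm; the calibration is good to about 2 mm. A picture is of the moment at which its call begins: read the wrist's pose just before it. calibration takes no time and is no camera call; for the wrist camera it gives the pose at the moment of the call.
- close_job(): hands the job in; it is judged then, once.
Trained networks look in the newest picture that a camera, given by its name, has taken for a name from the list of things; names that differ only in an ending like _2 or _b are one class to them, and where a whole thing is asked for, a point or a joint stands for the part that bears it (a point fixed in the world has none). Each returns a list of dicts, best first, with "conf" (0 to 1); they miss things now and then, are a little off and sometimes report something else, mostly with a low value. They report only what shows in the picture. A call takes as long as a camera call.
- spotter.find_in(camera, label): "point" ([column, row] in pixels, amid what is visible of it).
- spotter.regions_of(camera, label): "region" (420x560 bool, what is visible of it) and "point" ([column, row] in pixels, amid what is visible of it).
The state is a dict: "t": time; "qpos": joint angles; "qvel": joint speeds; "joint_torque": joint torques, N m; "ee_pos": TCP position; "orientation": TCP orientation; "ft_force": force on the tool from outside, world axes, zero at the start; "moment": the same for the moment, N m; "width": finger opening in mm; "grasp_force": force on a finger pad.
Only numpy, scipy, OpenCV 4.12 (cv2) and the standard library are available. Lean on these libraries where they do the work, as an engineer would, in place of code of your own. Each camera call takes 0.05 s, during which the arm holds its last target. There are 200 camera calls.

## Working session

There is one attempt and no reset: what is moved stays moved. The work goes in short steps, Python scripts to look and compute and a tool call to move; the robot and the scene stay as the last step left them, time stands still between calls to the robot, and variables do not carry over. Pictures are saved under pics/ and viewed, at most 10 in all, crops included, and the job is handed in when it is done.

Besides the shell and the picture viewer there is one more tool, called after "Call:" in YAML: its name, and indented under it one key for each argument. move_arm: Moves the arm, as the interface text tells. Its arguments: {"type":"object","properties":{"rows":{"type":"array","items":{"type":"array","items":{"type":"number"}}}},"required":["rows"]}

```bash
mkdir -p pics
cat > h.py <<'E'
import numpy as np, cv2
from scipy.spatial.transform import Rotation as R
from workcell import get_obs, optics, close_job, spotter, ctrl
def cal(n):
    c=optics.calibration(n); o=np.array(c["orientation"],float)
    M=R.from_rotvec(o).as_matrix() if o.shape==(3,) else o
    return np.array(c["camera_matrix"]),np.array(c["xyz"]),M
def ray(c,p):
    K,x,M=c; d=M@np.linalg.solve(K,[p[0],p[1],1.]); return x,d/np.linalg.norm(d)
def onz(c,p,z):
    x,d=ray(c,p); return x+d*(z-x[2])/d[2]
def proj(c,P):
    K,x,M=c; q=K@(M.T@(np.asarray(P)-x)); return q[:2]/q[2]
def tri(rs):
    A=sum(np.eye(3)-np.outer(d,d) for x,d in rs); b=sum((np.eye(3)-np.outer(d,d))@x for x,d in rs)
    return np.linalg.solve(A,b)
E
python3 - <<'E'
from h import *
np.set_printoptions(precision=1,suppress=True)
for n in ["scene","top"]:
    im=optics.get_image(n); cv2.imwrite(f"pics/{n}0.png",im)
    c=cal(n); print(n,c[0].tolist(),c[1],c[2].round(3).tolist())
    for l in ["bar_long","bar_short","rack_long","rack_short"]:
        for r in spotter.regions_of(n,l)[:3]:
            m=r["region"].astype(np.uint8); print(l,round(r["conf"],2),np.round(r["point"]),cv2.minAreaRect(cv2.findNonZero(m)),onz(c,r["point"],15)[:2])
o=get_obs();print(o["t"],o["ee_pos"],o["orientation"],o["width"])
E
```

```text
scene [[450.7784491235106, 0.0, 278.1005496757285], [0.0, 450.7784491235106, 210.20612258378262], [0.0, 0.0, 1.0]] [108.3 535.8 625. ] [[-0.69, -0.503, 0.52], [-0.723, 0.469, -0.507], [0.011, -0.726, -0.687]]
bar_long 0.98 [355. 190.] ((354.1500244140625, 190.5500030517578), (49.963985443115234, 16.127614974975586), 18.434947967529297) [504.7 -70.6]
bar_short 0.65 [295. 166.] ((297.8846130371094, 167.076904296875), (27.735010147094727, 13.035454750061035), 56.30992889404297) [646.2 -38.1]
rack_long 0.56 [320. 253.] ((319.4715270996094, 253.97802734375), (78.91268157958984, 56.86460876464844), 37.69424057006836) [438.5 108.4]
rack_short 0.9 [258. 306.] ((257.8999938964844, 306.79998779296875), (74.81304931640625, 75.86550903320312), 52.12501525878906) [430.5 263.8]
top [[474.9436405488226, 0.0, 288.75733775044137], [0.0, 474.9436405488226, 213.22816766523644], [0.0, 0.0, 1.0]] [386.6 107.8 859.3] [[-0.073, -0.975, 0.208], [-0.997, 0.073, -0.011], [-0.004, -0.208, -0.978]]
bar_long 0.9 [384. 240.] ((384.6217956542969, 239.88385009765625), (55.992313385009766, 14.317424774169922), 64.79888153076172) [503.6 -68.3]
bar_short 0.6 [360. 167.] ((360.26470947265625, 167.94119262695312), (11.156637191772461, 36.62287902832031), 14.03624439239502) [644.2 -39.8]
rack_long 0.66 [289. 281.] ((291.00689697265625, 282.082763671875), (73.2461166381836, 66.27029418945312), 85.2363510131836) [443.8 106.8]
rack_short 0.74 [206. 291.] ((203.0, 293.0), (68.0, 74.0), 0.0) [437.3 253.4]
0.5 [ 190.6 -595.2  222.6] [-3.1 -0.5  0. ] 87.90878578991202
```

```bash
ls pics; nproc >/dev/null
```

```text
scene0.png
top0.png
```

```bash
python3 -c "
import cv2
a=cv2.imread('pics/top0.png');cv2.imwrite('pics/top1.png',cv2.resize(a[120:360,140:460],(800,600),interpolation=cv2.INTER_CUBIC))"
```

```text
(no output)
```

View pics/top1.png

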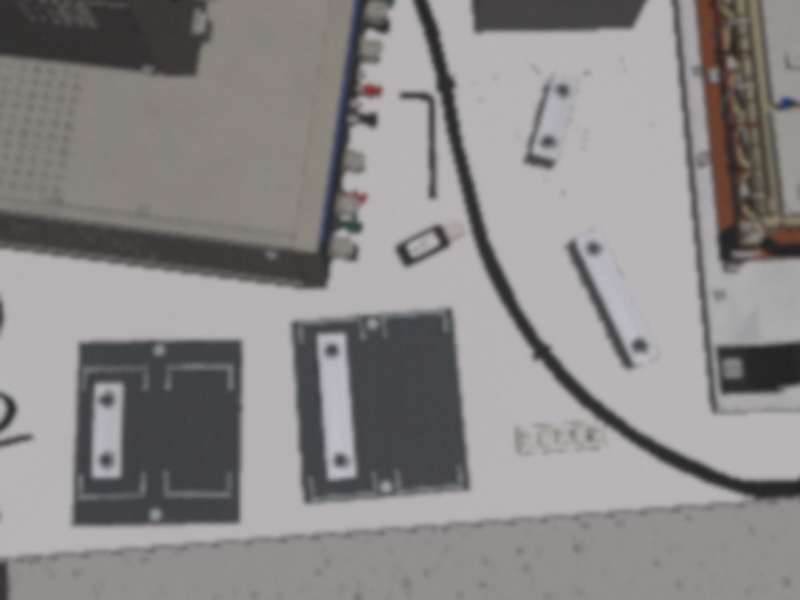

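View pics/scene0.png

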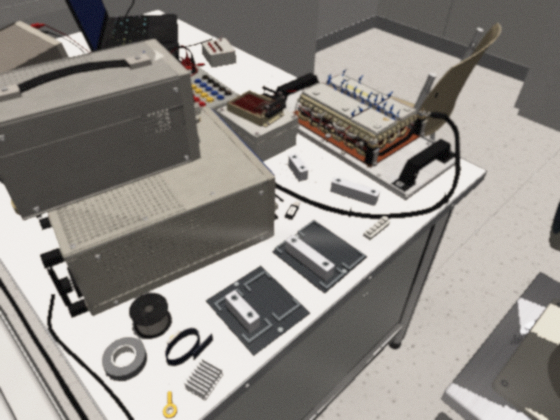

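The top crop (2.5x, offset 140,120) shows the short rack on the left, about x 73–242, and the long rack at x 293–468. The free nests are to the right of the samples. The short bar is at (553,117) and the long bar at (615,298). A grey box stands beyond the short bar and a board fixture to the right. The scene picture shows the same layout.

```bash
python3 -c "
import cv2
a=cv2.imread('pics/scene0.png');cv2.imwrite('pics/scene1.png',cv2.resize(a[80:290,200:480],(800,600),interpolation=cv2.INTER_CUBIC))"
python3 - <<'E'
from h import *
np.set_printoptions(precision=1,suppress=True)
c=cal("top")
f=lambda p:(140+p[0]/2.5,120+p[1]/2.5)
for n,P,z in [("short rack",[(80,342),(242,340),(241,522),(73,524)],4),("long rack",[(293,322),(452,310),(468,490),(307,501)],4),("sampL",[(332,350),(341,460)],32),("sampS",[(106,400),(106,459)],32),("barS",[(562,90),(548,142)],28),("barL",[(594,247),(640,346)],28)]:
    Q=np.array([onz(c,f(p),z)[:2] for p in P]); print(n,Q.tolist().__repr__() if 0 else Q.ravel(),Q.mean(0),np.linalg.norm(Q[0]-Q[-1]),np.arctan2(*(Q[0]-Q[-1])[::-1]))
E
```

```text
short rack [503.6 314.2 496.4 197.2 368.7 204.4 375.9 321.9] [436.1 259.4] 127.89125599965612 -0.06058665738771602
long rack [506.7 159.7 507.   44.  378.8  43.9 379.6 157.4] [443.  101.2] 127.15345591242463 0.017927276029291093
sampL [481.2 132.  405.5 130.9] [443.3 131.4] 75.71229725004457 0.015091465475925585
sampS [458.1 290.4 417.9 291.4] [438.  290.9] 40.17850509961465 -0.026792550130638363
barS [659.9 -49.  621.2 -34.6] [640.5 -41.8] 41.29682387817318 -0.355472828188042
barL [541.3 -59.2 468.5 -83.4] [504.9 -71.3] 76.68793026291397 0.3210724138176745
```

View pics/scene1.png

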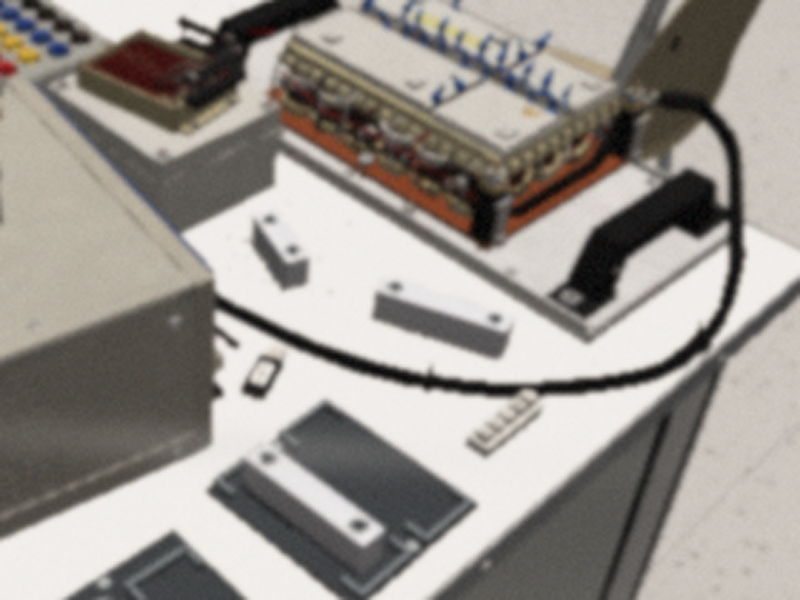

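The scene crop (2.857x, offset 200,80) shows the long bar's holes at (395,288) and (494,319), and the short bar's at (268,219) and (292,249). The long sample's holes are at (267,457) and (359,524). The fixture corner runs from (490,245) at the bottom to (495,165) at the top.

Run:
```python
from h import *
np.set_printoptions(precision=1,suppress=True)
t=cal("top");s=cal("scene")
f=lambda p:(140+p[0]/2.5,120+p[1]/2.5)
g=lambda p:(200+p[0]/2.857,80+p[1]/2.857)
for n,a,b in [("L far",(594,247),(395,288)),("L near",(640,346),(494,319)),("S far",(562,90),(268,219)),("S near",(548,142),(292,249)),("sL far",(332,350),(267,457)),("sL near",(341,460),(359,524))]:
    print(n,tri([ray(t,f(a)),ray(s,g(b))]))
def zfix(pb,pt,z0):
    B=onz(s,g(pb),z0); x,d=ray(s,g(pt)); k=np.linalg.norm((B-x)[:2])/np.linalg.norm(d[:2]); return B,(x+k*d)[2]
print("board",zfix((490,245),(495,165),12)); print("graybox",zfix((275,187),(283,120),0))
print("handle",onz(s,g((690,172)),50)); print("plate edge",[onz(t,f(p),12) for p in [(655,0),(685,200),(715,410)]])
print("box front bottom",[onz(t,f(p),0) for p in [(473,28),(633,30)]])
w=cal("wrist");print(w[0][0,0],w[1],w[2].round(3).tolist())
o=get_obs();print(R.from_rotvec(o["orientation"]).as_matrix().round(3).tolist())
```

```text
L far [541.7 -60.   24.6]
L near [469.  -83.4  27. ]
S far [660.4 -48.8  27.6]
S near [621.2 -34.4  28.5]
sL far [481.4 132.2  32.6]
sL near [405.6 131.   33. ]
board (array([ 534.5, -166.4,   12. ]), np.float64(84.79725132970145))
graybox (array([ 713.8, -111.3,    0. ]), np.float64(65.01940202090589))
handle [ 458.8 -312.3   50. ]
plate edge [array([ 731.3, -130.2,   12. ]), array([ 574.2, -132.9,   12. ]), array([ 421.1, -134.5,   12. ])]
box front bottom [array([723.9,   8.5,   0. ]), array([ 713.1, -113.7,    0. ])]
348.93550038009386 [ 267.3 -570.1  384.6] [[0.304, -0.911, -0.28], [-0.953, -0.291, -0.089], [0.0, 0.294, -0.956]]
[[0.952, 0.305, -0.0], [0.305, -0.952, 0.0], [-0.0, -0.0, -1.0]]
```

Call:
move_arm:
  rows:
    - [3.8,-3.4,0,0,50]
    - [3.8,-3.4,0,0,50]
    - [3.8,-3.4,0,0,50]
    - [3.8,-3.4,0,0,50]
    - [3.8,-3.4,0,0,50]
    - [3.8,-3.4,0,0,50]
    - [3.8,-3.4,0,0,50]
    - [3.8,-3.4,0,0,50]
    - [3.8,-3.4,0,0,50]
    - [3.8,-3.4,0,0,50]

```text
t: 1.75
ee_pos: [449.7, -154.1, 223.0]
orientation: [3.104, 0.485, 0.001]
ft_force: [0.4, 0.4, 1.0]
width: 43.9
grasp_force: 0.0
```

Call:
move_arm:
  rows:
    - [0,0,0,-10,50]
    - [0,0,0,-10,50]
    - [0,0,0,-10,50]
    - [0,0,0,-10,50]
    - [0,0,0,-10,50]
    - [0,0,0,-10,50]
    - [0,0,0,-10,50]
    - [0,0,0,-10,50]
    - [0,0,0,-10,50]
    - [0,0,0,-10,50]

```text
t: 3.0
ee_pos: [448.9, -155.6, 222.8]
orientation: [1.616, 2.694, 0.0]
ft_force: [-1.3, 0.4, -0.4]
width: 43.8
grasp_force: 0.0
```

Call:
move_arm:
  rows:
    - [0,0,0,-10,50]
    - [0,0,0,-10,50]
    - [0,0,0,-10,50]
    - [0,0,0,-10,50]
    - [0,0,0,-10,50]
    - [0,0,0,-10,50]
    - [0,0,0,-10,50]
    - [0,0,0,-10,50]
    - [0,0,0,0,50]

```text
t: 4.12
ee_pos: [448.9, -155.6, 222.8]
orientation: [-0.482, 3.104, -0.0]
ft_force: [0.5, -0.8, -0.3]
width: 43.8
grasp_force: 0.0
```

```bash
cat >> h.py <<'E'
def go(x,y,z,yaw):
    o=get_obs(); M=R.from_rotvec(o["orientation"]).as_matrix(); cy=np.degrees(np.arctan2(M[1,0],M[0,0]))
    d=M.T@(np.array([x,y,z])-o["ee_pos"])/10; dt=-((yaw-cy+180)%360-180)
    print("t",round(o["t"],2),"at",np.round(o["ee_pos"],1),"yaw",round(cy,1),"tilt",M[:,2].round(3),"w",round(o["width"],1),"| tool shift cm (before turn)",d.round(2),"turn",round(dt,1))
E
python3 - <<'E'
from h import *
go(505,-71.5,222,198)
t=cal("top");f=lambda p:(140+p[0]/2.5,120+p[1]/2.5)
print("supply top edge z150",[onz(t,f(p),150).round() for p in [(360,20),(330,250),(60,205)]])
E
```

```text
t 4.12 at [ 448.9 -155.6  222.8] yaw -162.3 tilt [ 0. -0. -1.] w 43.8 | tool shift cm (before turn) [-7.9   6.31  0.08] turn -0.3
supply top edge z150 [array([676.,  97., 150.]), array([529., 126., 150.]), array([569., 289., 150.])]
```

Call:
move_arm:
  rows:
    - [-4.0,3.15,0,0,50]
    - [-3.9,3.15,0,0,50]
    - [0,0,0,0,50]
    - [0,0,0,0,50]

```text
t: 4.62
ee_pos: [504.5, -71.5, 222.5]
orientation: [0.482, -3.104, 0.0]
ft_force: [-0.2, 1.0, -0.2]
width: 43.9
grasp_force: 0.0
```

Run:
```python
from h import *
w=cal("wrist"); im=optics.get_image("wrist")
for P in [(541.7,-60,28),(469,-83.4,28),(505.3,-71.7,28)]: 
    p=proj(w,P); print(p.round()); cv2.drawMarker(im,tuple(int(v) for v in p),(0,0,255),cv2.MARKER_CROSS,8)
cv2.imwrite("pics/w0.png",im); go(505.3,-71.6,4,198)
for r in spotter.regions_of("wrist","bar_long")[:2]:
    print(r["conf"],r["point"],cv2.minAreaRect(cv2.findNonZero(r["region"].astype(np.uint8))))
```

```text
[283. 223.]
[282. 151.]
[282. 188.]
t 4.67 at [504.3 -71.9 222.5] yaw -162.4 tilt [-0.001 -0.    -1.   ] w 43.7 | tool shift cm (before turn) [-1.200e-01 -1.000e-02  2.185e+01] turn -0.4
0.65 [283.1, 184.6] ((283.0472717285156, 185.43788146972656), (95.23995208740234, 19.335710525512695), 88.60282135009766)
```

View pics/w0.png

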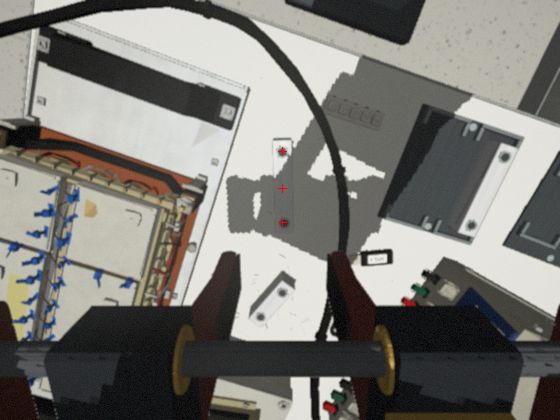

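The wrist picture shows the predicted holes at (282,151) and (283,223), exactly on the long bar's bolt holes, so the bar's pose holds up. Going down to grip.

Call:
move_arm:
  rows:
    - [-0.1,0,5,0,50]
    - [0,0,5,0,50]
    - [0,0,5,0,50]
    - [0,0,3.5,0,50]
    - [0,0,2.2,0,50]
    - [0,0,1.0,0,50]
    - [0,0,0,0,50]

```text
t: 5.6
ee_pos: [505.4, -71.7, 5.6]
orientation: [0.483, -3.104, -0.0]
ft_force: [0.5, -0.5, 0.3]
width: 43.9
grasp_force: 0.0
```

Call:
move_arm:
  rows:
    - [0,0,0,0,0]
    - [0,0,0,0,0]
    - [0,0,0,0,0]
    - [0,0,0,0,0]

```text
t: 6.1
ee_pos: [506.3, -71.2, 6.4]
orientation: [-0.484, 3.103, -0.001]
ft_force: [-1.1, -0.1, 6.1]
width: 19.8
grasp_force: 29.8
```

Call:
move_arm:
  rows:
    - [0,0,-1,0,0]
    - [0,0,-2.5,0,0]
    - [0,0,-4,0,0]
    - [0,0,-5,0,0]
    - [0,0,-5,0,0]
    - [0,0,-2.5,0,0]
    - [0,0,0,9,0]
    - [0,0,0,8.5,0]
    - [0,0,0,0,0]

```text
t: 7.22
ee_pos: [505.4, -71.1, 206.0]
orientation: [0.009, -3.142, 0.0]
ft_force: [-0.0, 0.1, -1.3]
width: 19.8
grasp_force: 29.8
```

```bash
python3 -c "
from h import *
go(443.5,71.3,206,180.8)"
```

```text
t 7.22 at [505.4 -71.1 206. ] yaw -179.7 tilt [-0. -0. -1.] w 19.8 | tool shift cm (before turn) [ 6.11 14.27  0.  ] turn -0.5
```

Call:
move_arm:
  rows:
    - [1.2,2.9,0,0,0]
    - [1.5,3.5,0,0,0]
    - [1.5,3.5,0,0,0]
    - [1.2,2.8,0,0,0]
    - [0.7,1.6,0,0,0]
    - [0,0,0,0,0]
    - [0,0,0,0,0]

```text
t: 8.1
ee_pos: [444.6, 71.1, 205.8]
orientation: [-0.008, 3.141, -0.0]
ft_force: [-0.2, -0.5, -2.0]
width: 20.2
grasp_force: 29.8
```

Run:
```python
from h import *
go(443.5,71.3,206,180.8)
w=cal("wrist"); im=optics.get_image("wrist")
def box(cx,cy,a,L,W,z,col):
    c,s=np.cos(a),np.sin(a)
    q=[proj(w,(cx+c*u*L/2-s*v*W/2,cy+s*u*L/2+c*v*W/2,z)) for u,v in [(1,1),(1,-1),(-1,-1),(-1,1)]]
    cv2.polylines(im,[np.int32(q)],True,col)
box(443.5,71.3,.012,120,40,11,(0,0,255)); box(434.4,229.4,-.058,85,40,11,(0,255,0))
box(443.2,101.2,.012,130,118,4,(255,255,0)); box(436.1,259.4,-.058,130,118,4,(255,255,0))
o=get_obs()["ee_pos"];box(o[0],o[1],0,100,20,o[2]-6,(255,0,255))
cv2.imwrite("pics/w1.png",cv2.resize(im,(800,600)))
```

```text
t 8.1 at [444.6  71.1 205.8] yaw -179.7 tilt [ 0. -0. -1.] w 20.2 | tool shift cm (before turn) [ 0.11  0.02 -0.02] turn -0.5
```

View pics/w1.png

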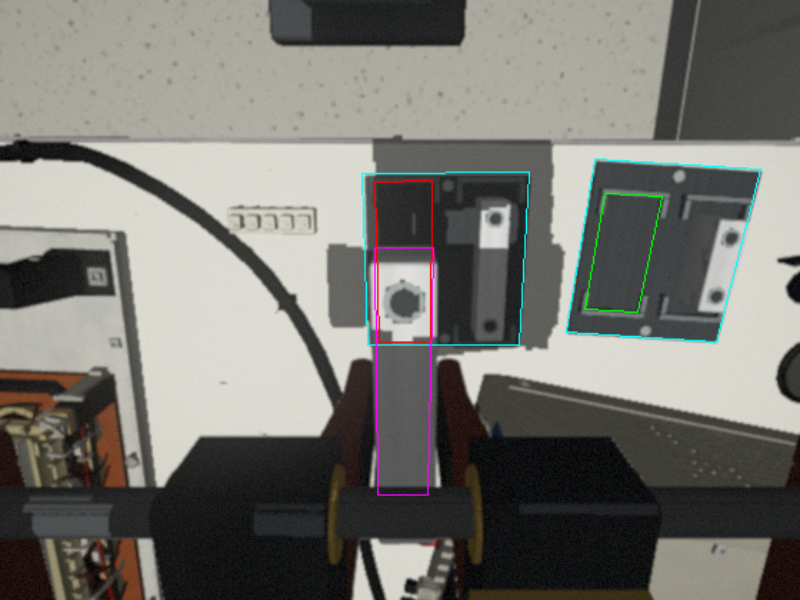

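The overlay shows both rack outlines and the free-nest rectangles sitting on the real racks and brackets. The held bar, at (403,300), lines up above the nest. Lowering.

Call:
move_arm:
  rows:
    - [0.1,0,4,-0.5,0]
    - [0,0,5,0,0]
    - [0,0,4.5,0,0]
    - [0,0,3,0,0]
    - [0,0,1.5,0,0]
    - [0,0,0.7,0,0]
    - [0,0,0.5,0,0]
    - [0,0,0,0,0]

```text
t: 9.15
ee_pos: [443.7, 71.6, 14.2]
orientation: [-0.021, 3.14, 0.0]
ft_force: [0.4, -0.2, -2.1]
width: 19.8
grasp_force: 29.8
```

Call:
move_arm:
  rows:
    - [0,0,0.2,0,0]
    - [0,0,0.2,0,0]
    - [0,0,0,0,0]

```text
t: 9.52
ee_pos: [443.7, 71.7, 10.3]
orientation: [-0.021, 3.14, 0.0]
ft_force: [-1.5, -0.7, 6.1]
width: 19.8
grasp_force: 30.0
```

Call:
move_arm:
  rows:
    - [0,0,0,0,45]
    - [0,0,0,0,45]
    - [0,0,0,0,45]
    - [0,0,-1.5,0,45]
    - [0,0,-4,0,45]
    - [0,0,-5,0,45]
    - [0,0,-5,0,45]
    - [0,0,-5,0,45]
    - [0,0,0,0,45]

```text
t: 10.65
ee_pos: [445.5, 71.9, 219.1]
orientation: [-0.021, 3.133, 0.002]
ft_force: [-0.0, -0.2, -0.7]
width: 39.5
grasp_force: 0.0
```

```bash
python3 -c "
from h import *
go(640.8,-41.6,216,159.6)"
```

```text
t 10.65 at [445.5  71.9 219.1] yaw -179.2 tilt [ 0.009  0.001 -1.   ] w 39.5 | tool shift cm (before turn) [-19.37 -11.6    0.47] turn 21.2
```

Call:
move_arm:
  rows:
    - [-3,-1.8,0,0,45]
    - [-4.5,-2.7,0,0,45]
    - [-5,-3,0,0,45]
    - [-4.5,-2.7,0,0,45]
    - [-2.4,-1.4,0,0,45]
    - [0,0,0,10.6,45]
    - [0,0,0,10.6,45]
    - [0,0,0,0,45]
    - [0,0,0,0,50]

```text
t: 11.78
ee_pos: [638.2, -41.8, 214.1]
orientation: [-0.552, -3.092, 0.0]
ft_force: [-0.9, -0.8, 0.3]
width: 43.8
grasp_force: 0.0
```

Run:
```python
from h import *
w=cal("wrist"); im=optics.get_image("wrist")
for P in [(660.4,-48.8,28),(621.2,-34.4,28),(443.5+37.5,71.3,32),(443.5-37.5,71.3,32)]: 
    p=proj(w,P); print(p.round()); cv2.drawMarker(im,tuple(int(v) for v in p),(0,0,255),cv2.MARKER_CROSS,8)
cv2.imwrite("pics/w2.png",im); go(640.8,-41.6,5,159.6)
```

```text
[284. 211.]
[284. 171.]
[343. -23.]
[ 315. -125.]
t 11.82 at [638.3 -41.8 214.3] yaw 159.7 tilt [-0.001  0.    -1.   ] w 43.9 | tool shift cm (before turn) [-0.24  0.11 20.93] turn 0.1
```

View pics/w2.png

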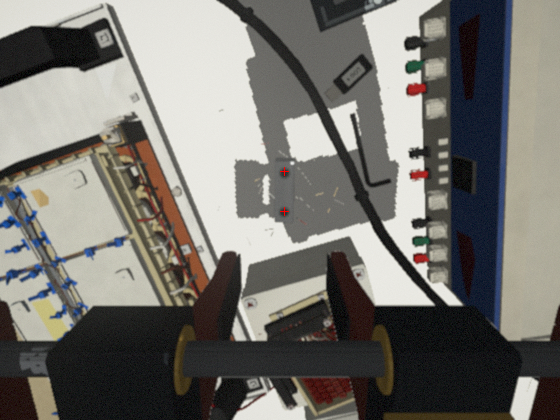

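The wrist picture shows the predicted holes at (284,171) and (284,211), sitting on the short bar. The board and supply are clear of the fingers. Going down.

Call:
move_arm:
  rows:
    - [-0.2,0.1,4,0,50]
    - [0,0,5,0,50]
    - [0,0,5,0,50]
    - [0,0,3.5,0,50]
    - [0,0,2,0,50]
    - [0,0,1.3,0,50]
    - [0,0,0,0,50]

```text
t: 12.7
ee_pos: [640.9, -41.6, 6.6]
orientation: [-0.557, -3.092, 0.0]
ft_force: [0.5, 0.8, 0.1]
width: 44.2
grasp_force: 0.0
```

Call:
move_arm:
  rows:
    - [0,0,0,0,0]
    - [0,0,0,0,0]
    - [0,0,0,0,0]
    - [0,0,0,0,0]

```text
t: 13.2
ee_pos: [641.5, -41.7, 7.6]
orientation: [0.557, 3.09, 0.0]
ft_force: [-0.6, 0.6, 6.3]
width: 19.8
grasp_force: 30.0
```

Call:
move_arm:
  rows:
    - [0,0,-1,0,0]
    - [0,0,-2.5,0,0]
    - [0,0,-4,0,0]
    - [0,0,-5,0,0]
    - [0,0,-5,0,0]
    - [0,0,-3,0,0]
    - [0,0,0,-9,0]
    - [0,0,0,-8,0]
    - [0,0,0,0,0]

```text
t: 14.32
ee_pos: [640.6, -41.6, 212.0]
orientation: [-0.096, -3.14, -0.0]
ft_force: [-0.4, -1.0, -1.9]
width: 19.9
grasp_force: 30.0
```

```bash
python3 -c "
from h import *
go(434.4,229.4,212,176.7)"
```

```text
t 14.32 at [640.6 -41.6 212. ] yaw 176.5 tilt [-0.  0. -1.] w 19.9 | tool shift cm (before turn) [22.24 25.78 -0.  ] turn -0.2
```

Call:
move_arm:
  rows:
    - [3,0,0,0,0]
    - [5,0,0,0,0]
    - [5,1,0,0,0]
    - [4,3,0,0,0]
    - [3,4,0,0,0]
    - [2.2,5,0,0,0]
    - [0,5,0,0,0]
    - [0,4.5,0,0,0]
    - [0,3.3,0,0,0]
    - [0,0,0,0,0]

```text
t: 15.58
ee_pos: [434.8, 231.0, 211.8]
orientation: [0.094, 3.14, 0.001]
ft_force: [0.7, -1.0, -1.3]
width: 19.7
grasp_force: 30.0
```

Run:
```python
from h import *
go(434.4,229.4,12,176.7)
w=cal("wrist"); im=optics.get_image("wrist")
def box(cx,cy,a,L,W,z,col):
    c,s=np.cos(a),np.sin(a)
    q=[proj(w,(cx+c*u*L/2-s*v*W/2,cy+s*u*L/2+c*v*W/2,z)) for u,v in [(1,1),(1,-1),(-1,-1),(-1,1)]]
    cv2.polylines(im,[np.int32(q)],True,col)
box(434.4,229.4,-.058,85,40,11,(0,255,0)); box(436.1,259.4,-.058,130,118,4,(255,255,0))
box(443.5,71.3,.012,100,20,32,(0,0,255))
o=get_obs()["ee_pos"];box(o[0],o[1],-.058,65,20,o[2]+21,(255,0,255))
cv2.imwrite("pics/w3.png",cv2.resize(im,(800,600)))
```

```text
t 15.57 at [434.8 231.  211.8] yaw 176.6 tilt [ 0.  0. -1.] w 19.7 | tool shift cm (before turn) [ 0.04 -0.17 19.98] turn -0.1
```

View pics/w3.png

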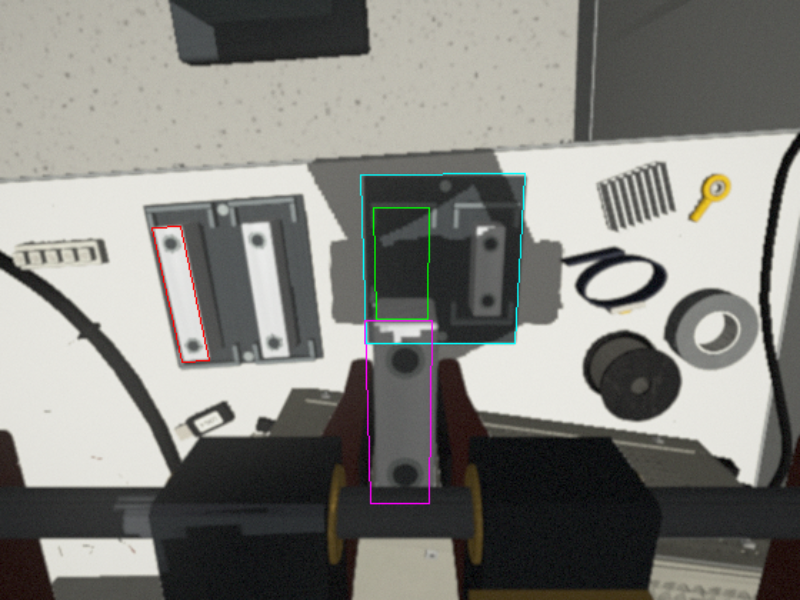

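The picture shows the long bar lying in its nest, on the red outline around (182,295). The held short bar has holes at (404,360) and (404,474) and lines up with its nest at (402,263). Correcting y by −1.7 mm and lowering.

Call:
move_arm:
  rows:
    - [0,-0.2,4,0,0]
    - [0,0,5,0,0]
    - [0,0,4.5,0,0]
    - [0,0,3,0,0]
    - [0,0,1.5,0,0]
    - [0,0,1.3,0,0]
    - [0,0,0.4,0,0]
    - [0,0,0.3,0,0]
    - [0,0,0,0,0]

```text
t: 16.75
ee_pos: [435.1, 227.4, 12.1]
orientation: [0.094, 3.139, 0.001]
ft_force: [-0.3, -0.6, -1.5]
width: 20.0
grasp_force: 30.0
```

Call:
move_arm:
  rows:
    - [0,0.15,0.15,0,0]
    - [0,0,0,0,0]

```text
t: 17.0
ee_pos: [435.1, 228.1, 11.5]
orientation: [0.094, 3.14, -0.001]
ft_force: [-2.1, -7.1, 14.6]
width: 19.6
grasp_force: 30.0
```

Contact. Releasing and lifting.

Call:
move_arm:
  rows:
    - [0,0,0,0,45]
    - [0,0,0,0,45]
    - [0,0,0,0,45]
    - [0,0,-1.5,0,45]
    - [0,0,-4,0,45]
    - [0,0,-5,0,45]
    - [0,0,-5,0,45]
    - [0,0,-5,0,45]
    - [0,-4,0,0,45]
    - [0,0,0,0,45]

```text
t: 18.25
ee_pos: [432.0, 187.5, 216.6]
orientation: [0.097, 3.139, 0.001]
ft_force: [0.6, 0.4, -0.2]
width: 39.3
grasp_force: 0.0
```

Run:
```python
from h import *
w=cal("wrist"); im=optics.get_image("wrist")
def box(cx,cy,a,L,W,z,col):
    c,s=np.cos(a),np.sin(a)
    q=[proj(w,(cx+c*u*L/2-s*v*W/2,cy+s*u*L/2+c*v*W/2,z)) for u,v in [(1,1),(1,-1),(-1,-1),(-1,1)]]
    cv2.polylines(im,[np.int32(q)],True,col)
box(434.4,229.4,-.058,65,20,32,(0,255,0)); box(443.5,71.3,.012,100,20,32,(0,0,255))
cv2.imwrite("pics/w4.png",cv2.resize(im,(800,600))); print(get_obs()["t"])
```

```text
18.3
```

View pics/w4.png

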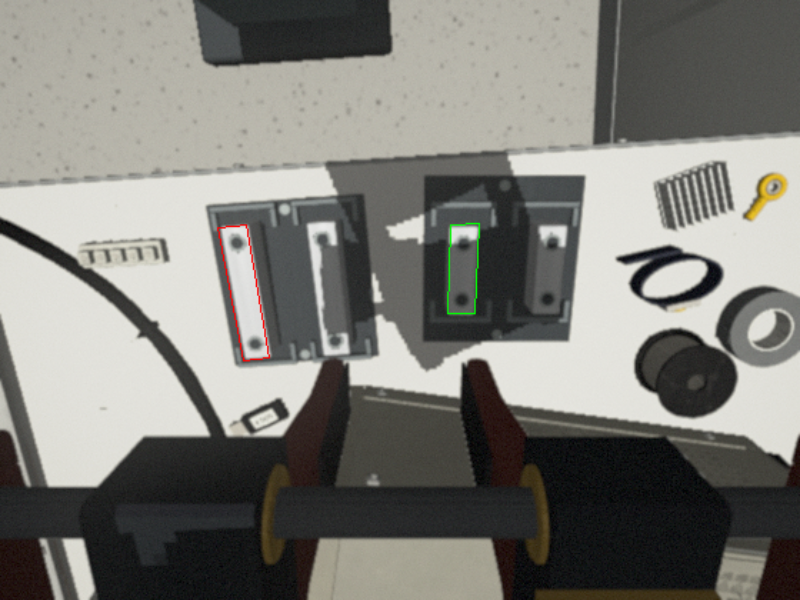

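Both bars lie flat and centred in their nests, on the red outline (244,292) and the green outline (463,269). The gripper is clear.

```bash
python3 -c "
from workcell import close_job
print(close_job())"
```

```text
the job is handed in; nothing more can be done
None
```

Both bars were placed in their matching free nests and released, and the job was handed in at about 18 s; the last picture showed both flat and centred, but no verdict was returned.

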